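# Close up a row of sample jars in the banding fence

## Robot

A 6-joint arm with a two-finger parallel gripper is mounted at the origin on a cart in front of the work surface, level with it; the furniture and walls round the work are solid. World frame = base frame: x ahead of the robot, y to its left, z up, the work surface at z = 0. Lengths are in m, angles in rad, forces in N, time in s.
With the tool pointing down it reaches from about 0.375 to 0.9 m from the base axis. Payload 3.1 kg.
Tool frame: the origin (TCP) lies midway between the tips of the shut fingers; the grasp point (between the pads) lies 19 mm behind it; z points along the fingers, y is the direction in which the jaws open and shut (so a half turn about z gives the same grasp; the last joint's range is limited). The gripper opens to 85 mm and grips with 20 to 120 N. Pads are 22 mm wide; open, the fingers measure 114 mm over their backs; the gripper's body (76 mm by 85 mm) begins 54 mm behind the grasp point. The pads swing forward as they close: fully open they stand 13 mm farther back than shut.
Start: joints at [1.123, 0.527, 1.433, -0, 1.181, -0.178], TCP at [0.166, 0.603, 0.231] pointing down, gripper open.
Joint ranges: [-3.08, 3.08], [-0.75, 2.2], [0.22, 2.44], [-1.43, 4.57], [0, 2.65], [-2.85, 2.85]. Speed limits (rad/s): [2.79, 2.79, 3.14, 3.14, 3.14, 3.14].

## Interface

Orientations are given as a unit quaternion [x, y, z, w].
In Python, from station import manip gives the robot as it stands.
- The arm moves only by the tool play_rows, never from a script. Its argument "increments" is a list of rows, each a list of 3 entries, a list of its own where there are three numbers: the shift along the tool's x, y, z in m, then the turn, a rotation vector about the tool's x, y, z in rad, then the opening, from 0 (shut) to 1 (fully open). A call has 1 to 10 rows; each row is the pose to reach, as a shift and turn from the pose commanded when the call began, along the tool's axes at that moment; what a row does not reach only later rows make up. A row lasts 1/10 s, in which the tool goes at most 50 mm and 8.59 degrees, less where a joint would pass 70% of its speed; a pose out of reach is approached as far as the arm can. A call with a gripper value outside its range is refused whole. The fingers move at their own pace and stop on an object; "force" is the grip in N (left out, the last holds). Time passes only in rows, so rows that repeat a pose let the fingers close. It gives the time, the measured TCP pose, the force and the opening at its end, in the units of the state.
- manip.sense(): the state, without advancing time (a new reading comes with each control period).
- manip.snapshot(name): name is "side" or "top"; returns (picture, depth): 420x560x3 uint8, red, green, blue; 420x560 float32, m along the optical axis (not along the pixel's ray), 0 where there is no reading.
- manip.camera_model(name): a dict with "camera_matrix" (3x3 intrinsics, pixels), "R" (3x3) and "t" (3): a world point X has camera coordinates R X + t. Camera axes: x right, y down, z forward; pixel columns grow to the right and rows downward; lengths in m; the calibration is good to about 2 mm. A picture is of the moment at which its call begins. camera_model takes no time and is no camera call.
- manip.sign_off(): hands the job in, once; it reports no verdict.
Trained networks look in the newest picture that a camera, given by its name, has taken for a name from the list of things; names that differ only in an ending like _2 or _b are one class to them, and where a whole thing is asked for, a point or a joint stands for the part that bears it (a point fixed in the world has none). Each returns a list of dicts, best first, with "p" (0 to 1); they miss things now and then, are a little off and sometimes report something else, mostly with a low value. They report only what shows in the picture. A call takes as long as a camera call. They do not tell look-alikes from the thing itself.
- manip.regions_of(camera, thing): "region" (420x560 bool, what is visible of it) and "rect" ([left, top, width, height] in pixels, round what is visible of it).
The state is a dict: "t": time; "q": joint angles; "qd": joint speeds; "tau": joint torques, N m; "tcp_pos": TCP position; "tool_rot": TCP orientation; "force": force on the tool from outside, world axes, zero at the start; "ft_torque": the same for the moment, N m; "finger_gap": opening from 0.0 (shut) to 1.0 (fully open).
Only numpy, scipy, OpenCV 4.12 (cv2) and the standard library are available. Lean on these libraries where they do the work, as an engineer would, in place of code of your own. Each camera call takes 0.05 s, during which the arm holds its last target.

## Task

The banding fence has two sample jars in it and needs a third. Without gripping or lifting anything, push the sample jar that stands by itself on the table in front of the fence over to it and in through its open mouth, so that all three jars stand upright in one closed row against the end stop, and then push the gate fully shut behind them. Push gently, do not tip the jars, and leave the sachet tub, the shaker and the tape roll where they are.

Things in the scene. Friction and masses are not known exactly. Their poses are not given: they have to be found in the camera images.
- fence: Fixed fence: lane between two white plastic bars (30 mm high, 12 thick), one end closed by a white end stop 74 mm high; jars slide on the table itself. Lane 66 mm wide (80 at the mouth), 183 mm from mouth to stop; steel foot strips 3 mm high reach 63 mm from the middle line. Origin: middle of the mouth, on the table. +y points straight out of the mouth, -y into the lane; the gate hinge is on the -x side.
- end_stop (a point): Middle of the end stop's inner face, at table height, 183 mm inside the mouth.
- gate_hinge (a point): The gate's upright hinge axis, at table height: 48.5 mm to the fence's -x side and 6 mm out from the mouth.
- gate (a joint): Gate angle about its hinge, rad. 0 = shut, straight across the mouth; grows as it swings out and away, anticlockwise seen from above (1.57 = pointing straight out of the mouth, 2.4 = its limit). Friction hinge (about 0.05 N m): it stays where it is left.
- gate_post (a point): Middle of the steel finger post on the outside of the gate, 35 mm above the table: post 14 mm across, black 17 mm head, top 62 mm above the table, 58 mm from the hinge axis and 6 mm to the outside. The gate itself is a steel flat 96 mm long, 6 mm thick, 6 to 32 mm above the table. Shut, its inner face lies at the mouth and the post 12 mm outside the mouth.
- last_jar: The sample jar to be pushed, standing by itself on the table out in front of the fence's mouth: clear round jar with a black lid, 67 mm high, about 90 g, smooth (friction about 0.25 on the table). Clear foot rim 60 mm across (up to 6 mm), body 56 mm up to 58 mm, lid 60 mm from 61 to 67 mm. Origin: middle of its underside. The same as the two jars in the fence.
- middle_jar: Same kind of sample jar, already in the lane, nearer the mouth. Origin: middle of its underside.
- inner_jar: Same kind of sample jar, already in the lane, nearer the end stop. Origin: middle of its underside. Closed up, the jars touch at lids and feet and stand 60 mm apart; the inner one stands 30 mm and the last one 150 mm from the end stop.
- sachet_tub: Bystander: open white plastic tub of sachets, 71 mm across and 64 mm high, no lid. Origin: middle of its underside. It and the shaker may stand in each other's place.
- shaker: Bystander: sprinkle shaker with white cap, 46 mm across, 95 mm high. Origin: middle of its underside.
- tape_roll: Bystander: roll of clear tape lying flat, 88 mm across, 25 mm high. Origin: middle of its underside.
There are look-alikes about, which are no part of the job. Leave any blue look-alike of the last_jar alone.

How it is judged:
By the outcome, as a careful person would: the job done as asked, in the order asked, and still so for the second after the job is handed in, with the robot touching nothing.
It also fails if it takes over 72 s, if anything falls off the work surface, if the arm or the gripper's body presses on something with over 40 N, if the wrist force passes 120 N, or if a joint passes its speed limit or range.

## Working session

There is one attempt and no reset: what is moved stays moved. The work goes in short steps, Python scripts to look and compute and a tool call to move; the robot and the scene stay as the last step left them, time stands still between calls to the robot, and variables do not carry over. Pictures are saved under pics/ and viewed, and the job is handed in when it is done.

Besides the shell and the picture viewer there is one more tool, called after "Request:" by a JSON object that holds its "name" and its "arguments". play_rows: Moves the arm, as the interface text tells. Its arguments: {"type":"object","properties":{"increments":{"type":"array"},"force":{"type":"number"}},"required":["increments"]}

```bash
ls -la; mkdir -p pics
python3 - <<'E'
from station import manip
import cv2,numpy as np
s=manip.sense()
print({k:np.round(v,4).tolist() for k,v in s.items()})
for n in("side","top"):
    p,d=manip.snapshot(n)
    cv2.imwrite(f"pics/{n}0.png",p[:,:,::-1])
    np.save(f"pics/{n}0.npy",d)
    c=manip.camera_model(n);print(n,c)
E
```

```text
total 12
drwxr-xr-x  3 agent agent 4096 Dec  7 16:45 .
drwxr-xr-x 23 root  root  4096 Dec  7 16:45 ..
drwxr-xr-x  2 agent agent 4096 Dec  7 16:45 pics
{'t': 0.0, 'q': [1.1235, 0.5285, 1.4339, 0.0, 1.1814, -0.1785], 'qd': [0.0017, -0.0003, 0.0, -0.0002, 0.0021, 0.0002], 'tau': [0.0006, -44.2353, -17.8027, -0.0002, 0.0084, 0.0], 'tcp_pos': [0.1656, 0.6019, 0.2303], 'tool_rot': [0.134, 0.991, -0.0011, -0.0004], 'force': [-0.6462, 0.0127, 0.4547], 'ft_torque': [0.0034, 0.0304, -0.0425], 'finger_gap': 1.0029}
side {'camera_matrix': array([[384.02889801,   0.        , 282.1335785 ],
       [  0.        , 384.02889801, 210.51684212],
       [  0.        ,   0.        ,   1.        ]]), 'R': array([[ 0.87055778, -0.4916158 , -0.02104879],
       [-0.29338113, -0.48422973, -0.82428701],
       [ 0.39504007,  0.72376479, -0.56578076]]), 't': array([-0.33009351,  0.28541779,  0.79314932])}
top {'camera_matrix': array([[404.64400069,   0.        , 280.83179294],
       [  0.        , 404.64400069, 206.31639816],
       [  0.        ,   0.        ,   1.        ]]), 'R': array([[-0.01763504, -0.99981924, -0.00710553],
       [-0.98810042,  0.01851349, -0.15269191],
       [ 0.15279586,  0.00432825, -0.98824829]]), 't': array([0.22246852, 0.48630098, 1.19722588])}
```

View pics/side0.png

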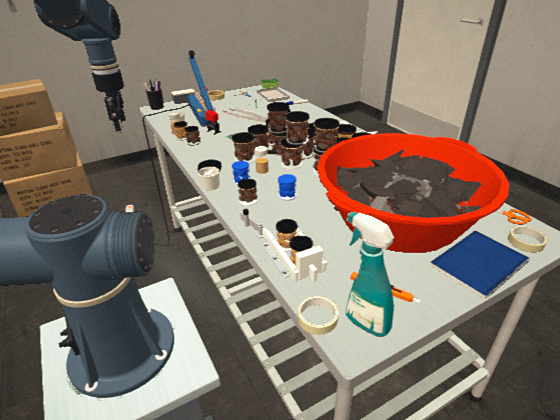

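View pics/top0.png

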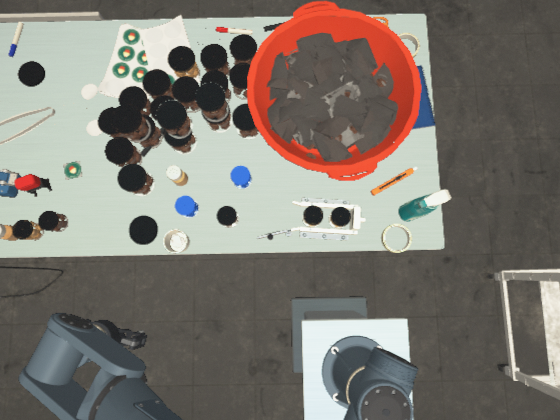

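The side view shows the fence at about (295,245) and the lone brown jar at (247,190), with two blue look-alikes. In the top view the fence spans roughly (293–365, 200–236) with its mouth to the left. The lone jar is at (227,215) and the open gate at (258–293, 236).

```bash
cat > h.py <<'E'
from station import manip
import cv2,numpy as np
def snap(n,tag):
    p,d=manip.snapshot(n); cv2.imwrite(f"pics/{n}{tag}.png",p[:,:,::-1]); np.save(f"pics/{n}{tag}.npy",d); return p,d
def cloud(n,d):
    c=manip.camera_model(n);K=c["camera_matrix"]
    v,u=np.mgrid[:420,:560]
    P=np.stack([(u-K[0,2])/K[0,0]*d,(v-K[1,2])/K[1,1]*d,d],-1)
    return (P-c["t"])@c["R"]   # R^T (P-t)
def ray(n,u,v,z):
    c=manip.camera_model(n);K=c["camera_matrix"]
    C=-c["R"].T@c["t"]; r=c["R"].T@np.array([(u-K[0,2])/K[0,0],(v-K[1,2])/K[1,1],1]); return C+r*(z-C[2])/r[2]
def proj(n,X):
    c=manip.camera_model(n);x=c["camera_matrix"]@(c["R"]@np.asarray(X,float)+c["t"]);return x[:2]/x[2]
def crop(n,tag,x0,y0,w,h,s):
    im=cv2.imread(f"pics/{n}{tag}.png")[y0:y0+h,x0:x0+w]
    cv2.imwrite(f"pics/{n}{tag}_c{x0}_{y0}.png",cv2.resize(im,None,fx=s,fy=s,interpolation=cv2.INTER_CUBIC))
E
python3 - <<'E'
from h import *
crop("top","0",140,150,260,110,3)
crop("side","0",180,140,160,150,4)
for n in("top","side"):
  d=np.load(f"pics/{n}0.npy");W=cloud(n,d)
  for th in("last_jar","fence","gate","sachet_tub","shaker","tape_roll"):
    for r in manip.regions_of(n,th)[:6]:
        m=r["region"]; P=W[m&(d>0)]
        zt=np.percentile(P[:,2],95); Q=P[P[:,2]>zt-0.008]
        print(n,th,round(r["p"],2),r["rect"],np.round(np.median(P,0),3),"ztop",round(zt,3),"topmid",np.round((Q.min(0)+Q.max(0))/2,3)[:2],np.round(np.ptp(Q,axis=0),3)[:2])
print(manip.sense()["t"])
E
```

```text
top last_jar 0.95 [175.3, 194.9, 23.3, 25.4] [0.492 0.497 0.065] ztop 0.069 topmid [0.494 0.502] [0.058 0.058]
top last_jar 0.65 [231.1, 166.5, 20.9, 22.0] [0.58  0.335 0.064] ztop 0.069 topmid [0.584 0.337] [0.057 0.058]
top last_jar 0.63 [219.0, 206.2, 20.9, 18.5] [0.458 0.374 0.065] ztop 0.07 topmid [0.46  0.376] [0.055 0.057]
top fence 0.72 [261.5, 198.6, 104.1, 39.2] [0.423 0.062 0.028] ztop 0.074 topmid [ 0.448 -0.007] [0.064 0.022]
top fence 0.65 [258.7, 229.9, 33.2, 9.5] [0.408 0.239 0.032] ztop 0.065 topmid [0.397 0.249] [0.015 0.015]
top sachet_tub 0.69 [168.2, 231.5, 19.5, 23.7] [0.389 0.534 0.044] ztop 0.062 topmid [0.389 0.53 ] [0.066 0.067]
top sachet_tub 0.47 [380.9, 223.9, 32.1, 26.1] [ 0.387 -0.149  0.021] ztop 0.028 topmid [ 0.39  -0.137] [0.083 0.088]
top shaker 0.68 [167.2, 168.3, 20.7, 18.0] [0.585 0.525 0.089] ztop 0.096 topmid [0.591 0.531] [0.043 0.042]
top tape_roll 0.59 [380.1, 230.4, 30.5, 16.2] [ 0.391 -0.098  0.021] ztop 0.028 topmid [ 0.391 -0.134] [0.053 0.083]
side last_jar 0.77 [277.3, 173.7, 19.5, 27.9] [0.581 0.321 0.046] ztop 0.066 topmid [0.587 0.
[... 219 characters left out ...]
64 0.377] [0.057 0.064]
side fence 0.59 [237.9, 210.8, 89.7, 69.5] [0.42  0.024 0.025] ztop 0.072 topmid [ 0.45 -0.01] [0.064 0.025]
side gate 0.79 [240.4, 209.7, 19.8, 23.8] [0.407 0.241 0.024] ztop 0.059 topmid [0.401 0.246] [0.017 0.016]
side sachet_tub 0.72 [291.6, 236.1, 19.5, 26.9] [0.447 0.034 0.064] ztop 0.066 topmid [0.452 0.031] [0.065 0.065]
side sachet_tub 0.66 [199.1, 168.6, 21.4, 18.7] [0.389 0.512 0.042] ztop 0.057 topmid [0.393 0.53 ] [0.07  0.072]
side shaker 0.53 [255.6, 146.3, 15.8, 25.4] [0.591 0.518 0.044] ztop 0.093 topmid [0.594 0.531] [0.042 0.047]
side tape_roll 0.62 [296.5, 295.2, 43.0, 41.4] [ 0.388 -0.141  0.016] ztop 0.025 topmid [ 0.391 -0.137] [0.088 0.088]
0.7
```

View pics/top0_c140_150.png

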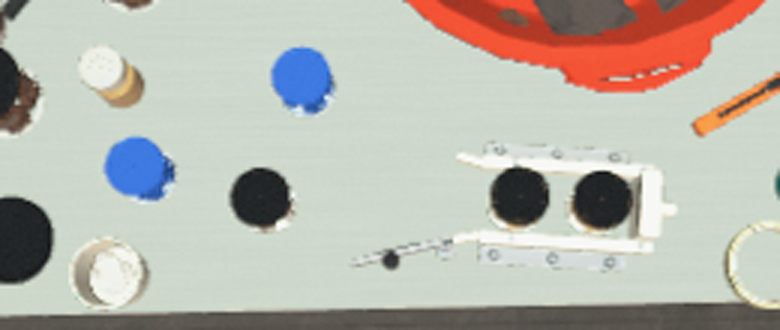

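View pics/side0_c180_140.png

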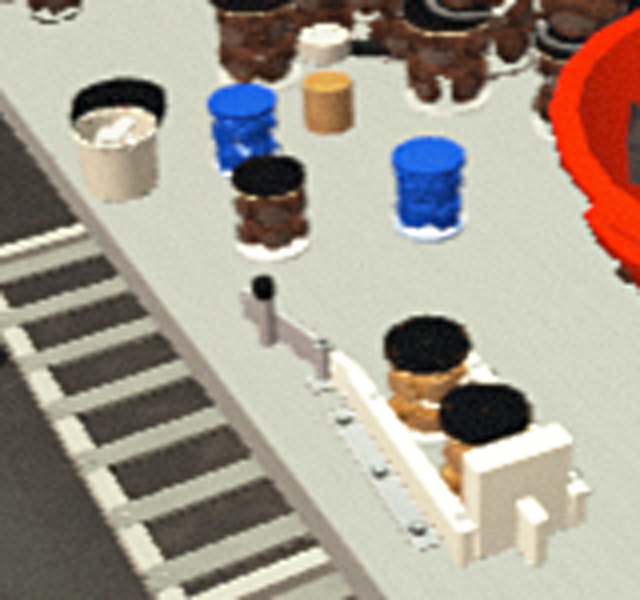

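Run:
```python
from h import *
for n in("top","side"):
  d=np.load(f"pics/{n}0.npy");W=cloud(n,d);p=cv2.imread(f"pics/{n}0.png")
  R=(d>0)&(W[...,0]>0.36)&(W[...,0]<0.54)&(W[...,1]>-0.06)&(W[...,1]<0.29)
  z=W[...,2]
  for lo,hi,nm in((.024,.036,"bars"),(.058,.07,"jar/post"),(.070,.082,"stop")):
    m=R&(z>lo)&(z<hi)
    k,l,st,_=cv2.connectedComponentsWithStats(m.astype(np.uint8),connectivity=4)
    for i in range(1,k):
      if st[i,4]>12:
        P=W[l==i]; c,(w,h),a=cv2.minAreaRect((P[:,:2]*1000).astype(np.float32))
        print(n,nm,st[i].tolist(),np.round(c,1),round(w,1),round(h,1),round(a,1),"col",np.median(p[l==i],0), "z",np.round(np.median(P[:,2]),3))
        if nm=="bars" and st[i,4]>60:
          for y in np.arange(-.05,.3,.02):
            q=P[abs(P[:,1]-y)<.008]
            if len(q): print("  y%.2f"%y, np.round([q[:,0].min(),q[:,0].max()],3),end="")
          print()
```

```text
top bars [292, 201, 66, 10, 226] [492.2  79.7] 200.5 17.9 84.4 col [244. 247. 246.] z 0.03
  y-0.01 [0.485 0.492]  y0.01 [0.482 0.493]  y0.03 [0.489 0.496]  y0.05 [0.486 0.496]  y0.07 [0.487 0.5  ]  y0.09 [0.49 0.5 ]  y0.11 [0.49 0.5 ]  y0.13 [0.494 0.504]  y0.15 [0.494 0.504]  y0.17 [0.498 0.508]
top bars [291, 227, 66, 8, 250] [416.1  85.1] 198.1 12.7 85.5 col [245. 247. 246.] z 0.03
  y-0.01 [0.403 0.415]  y0.01 [0.405 0.415]  y0.03 [0.406 0.419]  y0.05 [0.409 0.419]  y0.07 [0.41  0.419]  y0.09 [0.41  0.423]  y0.11 [0.413 0.423]  y0.13 [0.414 0.427]  y0.15 [0.417 0.427]  y0.17 [0.418 0.427]  y0.19 [0.418 0.424]
top bars [269, 230, 20, 5, 43] [412.4 222.3] 10.3 57.9 3.5 col [202. 208. 204.] z 0.031
top jar/post [303, 206, 20, 20, 306] [456.9 119.8] 56.6 57.2 88.5 col [40. 39. 36.] z 0.066
top jar/post [330, 207, 21, 20, 308] [452.4  38.2] 56.3 58.3 44.0 col [40. 38. 35.] z 0.065
top jar/post [352, 215, 2, 11, 13] [441.3   1.8] 2.4 30.5 85.3 col [ 99. 109. 112.] z 0.062
top jar/post [267, 234, 6, 6, 24] [397.4 249.2] 14.8 12.6 44.7 col [64.  63.  63.5] z 0.063
top stop [353, 207, 7,
[... 422 characters left out ...]
[0.413 0.423]  y0.23 [0.409 0.419]  y0.25 [0.395 0.413]
side bars [297, 228, 7, 8, 30] [501. 118.] 29.7 12.8 88.1 col [248. 255. 255.] z 0.029
side bars [315, 258, 12, 9, 50] [480.9 -18.9] 36.6 14.9 21.0 col [158.  181.  194.5] z 0.028
side jar/post [243, 209, 6, 4, 17] [402.  247.1] 16.0 13.9 15.1 col [36. 35. 39.] z 0.06
side jar/post [276, 219, 22, 15, 278] [461.3 118. ] 59.3 57.9 87.8 col [22.  21.5 20. ] z 0.065
side jar/post [290, 235, 24, 17, 309] [456.6  36.9] 60.0 58.2 26.7 col [22. 21. 19.] z 0.065
side jar/post [296, 252, 27, 10, 98] [447.7 -16.6] 16.3 64.5 73.0 col [157. 180. 192.] z 0.064
side stop [296, 246, 27, 13, 156] [450.2 -10.3] 20.6 63.4 85.1 col [251. 255. 255.] z 0.073
```

```bash
cat >> h.py <<'E'
from scipy.spatial.transform import Rotation as Ro
A=0.08; M=np.array([.465,.182]); EY=np.array([np.sin(A),np.cos(A)]); EX=np.array([np.cos(A),-np.sin(A)])
def f2w(x,y): return M+x*EX+y*EY      # m
def w2f(p): q=np.asarray(p)[:2]-M; return np.array([q@EX,q@EY])
def tgt(yaw,tilt=0):   # yaw: direction (fence frame, rad) of tool x; tilt>0: tips lead toward -tool x
    a=yaw-A; z=np.array([0,0,-1.]); x=np.array([np.cos(a),np.sin(a),0]); y=np.cross(z,x)
    return Ro.from_matrix(np.stack([x,y,z],1))*Ro.from_rotvec([0,-tilt,0])
def delta(fx,fy,z,yaw,tilt=0):
    s=manip.sense(); R0=Ro.from_quat(s["tool_rot"])
    X=np.r_[f2w(fx,fy),z]
    return np.round(R0.inv().apply(X-s["tcp_pos"]),4).tolist(), np.round((R0.inv()*tgt(yaw,tilt)).as_rotvec(),3).tolist()
def where():
    s=manip.sense(); R=Ro.from_quat(s["tool_rot"]).as_matrix()
    print("t",round(s["t"],2),"fence xy",np.round(w2f(s["tcp_pos"]),4),"z",round(s["tcp_pos"][2],4),"yaw",round(np.arctan2(R[1,0],R[0,0])+A,3),"tilt z",np.round(R[:,2],3),"F",np.round(s["force"],1),"gap",round(s["finger_gap"],3),"q",np.round(s["q"],2))
E
python3 - <<'E'
from h import *
where()
print(w2f([.462,.3765]),w2f([.3997,.2482]),w2f([.459,.119]),w2f([.4545,.0375]))
print(delta(-.0185,.244,.15,np.pi/2,0.1))
E
```

```text
t 0.7 fence xy [-0.3317  0.3953] z 0.2313 yaw 2.953 tilt z [ 0.  0. -1.] F [-0.3 -0.6  0.5] gap 1.002 q [ 1.12  0.53  1.43 -0.    1.18 -0.18]
[-0.01853381  0.19363819] [-0.0703815   0.06076984] [-0.00094618 -0.063278  ] [ 0.00108126 -0.14487695]
([-0.336, -0.0898, 0.0813], [0.069, -0.084, 1.381])
```

Request:
{"name": "play_rows", "arguments": {"increments": [[[-0.04,-0.01,0.0],[0.01,-0.01,0.14],0.28],[[-0.08,-0.02,0.0],[0.01,-0.02,0.28],0.28],[[-0.12,-0.03,0.0],[0.02,-0.03,0.41],0.28],[[-0.16,-0.045,0.01],[0.03,-0.03,0.55],0.28],[[-0.2,-0.055,0.02],[0.03,-0.04,0.69],0.28],[[-0.24,-0.065,0.03],[0.04,-0.05,0.83],0.28],[[-0.28,-0.075,0.04],[0.05,-0.06,0.97],0.28],[[-0.31,-0.083,0.06],[0.055,-0.07,1.1],0.28],[[-0.336,-0.09,0.081],[0.06,-0.075,1.24],0.28],[[-0.336,-0.09,0.081],[0.069,-0.084,1.381],0.28]]}}

```text
t: 1.7
tcp_pos: [0.468, 0.4232, 0.1472]
tool_rot: [0.737, 0.674, -0.039, 0.034]
force: [-0.9, -0.9, -0.3]
finger_gap: 0.279
```

Request:
{"name": "play_rows", "arguments": {"increments": [[[0,0,0],[0,0,0],0.28],[[0,0,0],[0,0,0],0.28]]}}

```text
t: 1.9
tcp_pos: [0.466, 0.4268, 0.1505]
tool_rot: [0.733, 0.678, -0.036, 0.034]
force: [-0.7, -0.3, 0.2]
finger_gap: 0.281
```

Run:
```python
from h import *
where()
print(delta(-.0185,.244,.012,np.pi/2,0.1))
snap("side","1");snap("top","1")
crop("side","1",180,60,180,150,4);crop("top","1",140,130,260,130,3)
```

```text
t 1.9 fence xy [-0.0186  0.2441] z 0.1505 yaw 1.574 tilt z [-0.007 -0.099 -0.995] F [-0.7 -0.3  0.2] gap 0.281 q [ 0.6   0.66  1.43 -0.09  1.12  0.72]
([0.0137, 0.0, 0.1378], [0.001, -0.0, 0.003])
```

View pics/side1_c180_60.png

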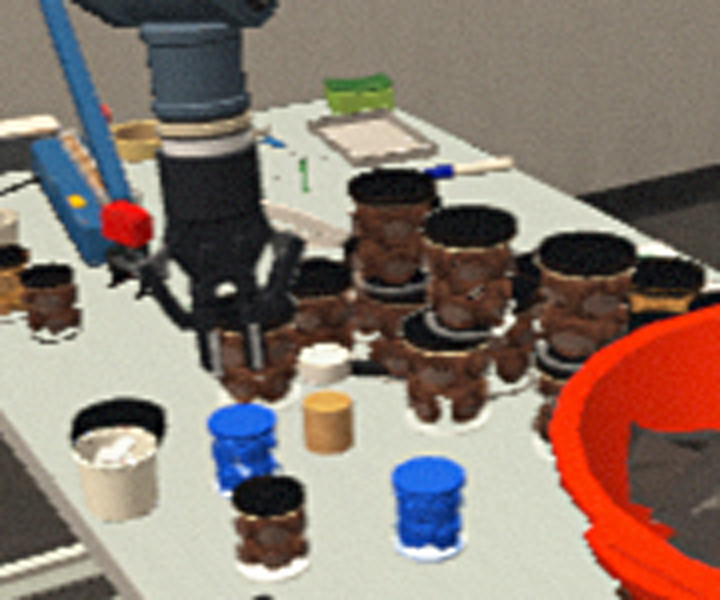

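View pics/top1_c140_130.png

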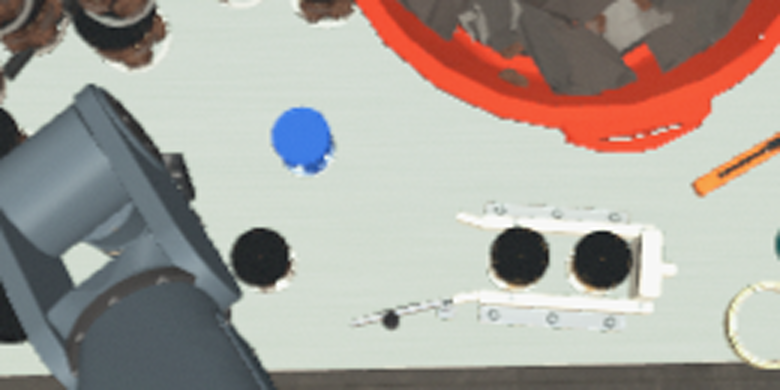

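The gripper hangs above the spot behind the jar (side view ~(230,340) in the crop). The lone jar is unmoved at (262,258) in the top crop. I'll descend behind it.

Request:
{"name": "play_rows", "arguments": {"increments": [[[0.004,0,0.035],[0,0,0],0.28],[[0.008,0,0.07],[0,0,0],0.28],[[0.01,0,0.1],[0,0,0],0.28],[[0.012,0,0.12],[0,0,0],0.28],[[0.013,0,0.13],[0,0,0],0.28],[[0.014,0,0.138],[0,0,0],0.28],[[0.014,0,0.138],[0,0,0],0.28]]}}

```text
t: 2.7
tcp_pos: [0.4658, 0.427, 0.0115]
tool_rot: [0.734, 0.678, -0.037, 0.034]
force: [0.0, 0.3, 0.2]
finger_gap: 0.282
```

Run:
```python
from h import *
where()
for y in (.228,.15,.08): print(delta(-.0185*(y-.036)/.194 if y<.22 else -.0185,y,.012,np.pi/2,0.1))
snap("side","2")
crop("side","2",190,100,120,120,5)
```

```text
t 2.7 fence xy [-0.0188  0.2442] z 0.0115 yaw 1.572 tilt z [-0.008 -0.1   -0.995] F [0.  0.3 0.2] gap 0.282 q [ 0.6   0.85  1.49 -0.1   0.87  0.75]
([-0.0162, 0.0003, 0.0012], [0.0, 0.0, 0.001])
([-0.0938, 0.0078, 0.009], [0.0, 0.0, 0.001])
([-0.1635, 0.0144, 0.016], [0.0, 0.0, 0.001])
```

View pics/side2_c190_100.png

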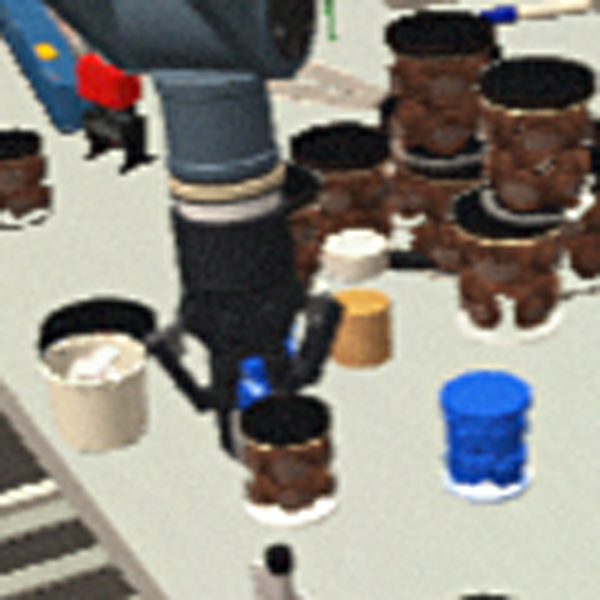

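The fingers are down directly behind the jar, aligned and not touching anything. I'll start the gentle push.

Request:
{"name": "play_rows", "arguments": {"increments": [[[-0.006,0,0.0005],[0,0,0],0.28],[[-0.01,0,0.001],[0,0,0],0.28],[[-0.014,0,0.0015],[0,0,0],0.28],[[-0.018,0.0003,0.002],[0,0,0],0.28],[[-0.022,0.0007,0.002],[0,0,0],0.28],[[-0.027,0.001,0.0025],[0,0,0],0.28],[[-0.033,0.0016,0.003],[0,0,0],0.28],[[-0.039,0.0022,0.0035],[0,0,0],0.28],[[-0.045,0.0028,0.0045],[0,0,0],0.28],[[-0.05,0.0033,0.005],[0,0,0],0.28]]}}

```text
t: 3.75
tcp_pos: [0.4652, 0.3756, 0.0116]
tool_rot: [0.734, 0.677, -0.037, 0.034]
force: [-0.4, 0.4, 0.5]
finger_gap: 0.28
```

```bash
cat >> h.py <<'E'
def lids(tag,box=(0.36,0.56,-0.05,0.45),cams=("top","side")):
    """lid-height blobs: fence xy centres"""
    for n in cams:
        p,d=snap(n,tag); W=cloud(n,d); g=p.max(2)
        m=(d>0)&(W[...,2]>.058)&(W[...,2]<.074)&(g<75)&(W[...,0]>box[0])&(W[...,0]<box[1])&(W[...,1]>box[2])&(W[...,1]<box[3])
        k,l,st,_=cv2.connectedComponentsWithStats(m.astype(np.uint8),connectivity=4)
        for i in range(1,k):
            if st[i,4]>15:
                P=W[l==i]; lo,hi=np.percentile(P[:,:2],[2,98],axis=0); 
                c,r=cv2.minEnclosingCircle((P[:,:2]*1000).astype(np.float32))
                off=np.array([.002,.0005]) if n=="top" else np.array([-.002,-.0005])
                print(n,st[i].tolist(),"fence mm",np.round(w2f(np.array(c)/1000+off)*1000,1),"r",round(r,1))
E
python3 - <<'E'
from h import *
where(); lids("3"); crop("top","3",200,170,180,80,4); crop("side","3",200,120,140,140,4)
E
```

```text
t 3.75 fence xy [-0.0153  0.193 ] z 0.0116 yaw 1.57 tilt z [-0.008 -0.1   -0.995] F [-0.4  0.4  0.5] gap 0.28 q [ 0.53  0.82  1.58 -0.12  0.8   0.7 ]
top [304, 206, 19, 19, 275] fence mm [  0.4 -63. ] r 28.0
top [234, 207, 15, 18, 160] fence mm [-14.3 154. ] r 28.2
top [331, 207, 20, 19, 274] fence mm [   1.9 -145. ] r 28.0
side [234, 176, 28, 19, 255] fence mm [-13.9 174.1] r 49.5
side [276, 219, 21, 14, 233] fence mm [  0.5 -65.3] r 30.7
side [290, 236, 22, 15, 268] fence mm [  -0.6 -145.1] r 30.1
```

View pics/side3_c200_120.png

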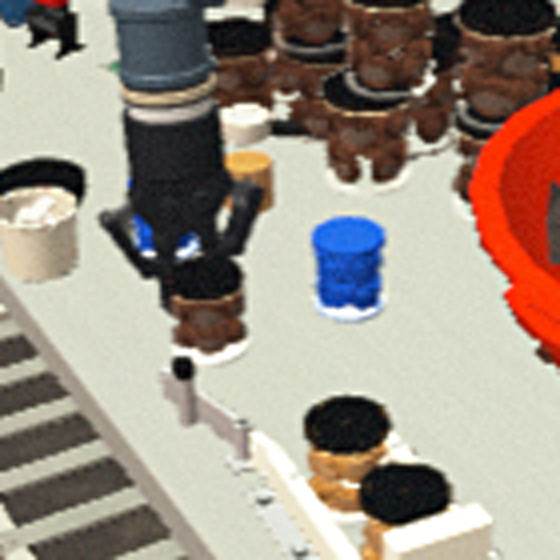

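View pics/top3_c200_170.png

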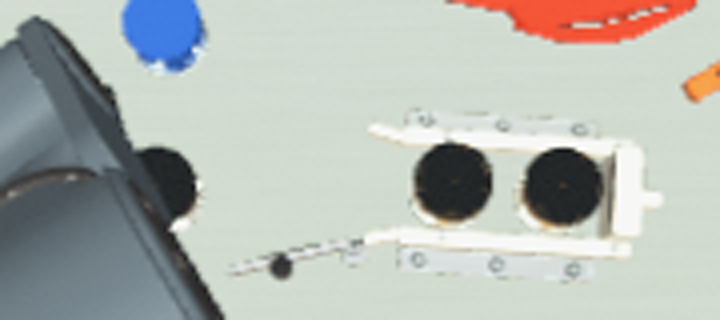

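The jar is upright and seated in the finger notch, about 37 mm ahead of the TCP. I'll carry on toward the lane axis.

Request:
{"name": "play_rows", "arguments": {"increments": [[[-0.007,0.0005,0.0007],[0,0,0],0.28],[[-0.015,0.0013,0.0015],[0,0,0],0.28],[[-0.023,0.0023,0.0023],[0,0,0],0.28],[[-0.031,0.0033,0.0031],[0,0,0],0.28],[[-0.039,0.0043,0.0039],[0,0,0],0.28],[[-0.047,0.0053,0.0047],[0,0,0],0.28],[[-0.055,0.0063,0.0055],[0,0,0],0.28],[[-0.063,0.0073,0.0063],[0,0,0],0.28],[[-0.07,0.0083,0.007],[0,0,0],0.28],[[-0.074,0.009,0.0074],[0,0,0],0.28]]}}

```text
t: 4.85
tcp_pos: [0.4683, 0.3007, 0.0117]
tool_rot: [0.734, 0.677, -0.037, 0.034]
force: [0.2, 0.8, -0.8]
finger_gap: 0.278
```

Run:
```python
from h import *
where(); lids("4"); crop("top","4",200,170,180,80,4); crop("side","4",200,120,140,140,4)
```

```text
t 4.85 fence xy [-0.0062  0.1185] z 0.0117 yaw 1.57 tilt z [-0.008 -0.1   -0.995] F [ 0.2  0.8 -0.8] gap 0.278 q [ 0.42  0.79  1.7  -0.14  0.7   0.61]
top [304, 206, 19, 19, 274] fence mm [  0.6 -63.1] r 28.0
top [332, 207, 19, 19, 275] fence mm [   2. -145.] r 28.4
side [244, 186, 30, 21, 296] fence mm [ -4.1 101.2] r 52.9
side [276, 219, 21, 14, 233] fence mm [ -0.4 -65.4] r 29.8
side [290, 236, 22, 15, 269] fence mm [  -0.8 -145.8] r 30.7
```

View pics/side4_c200_120.png

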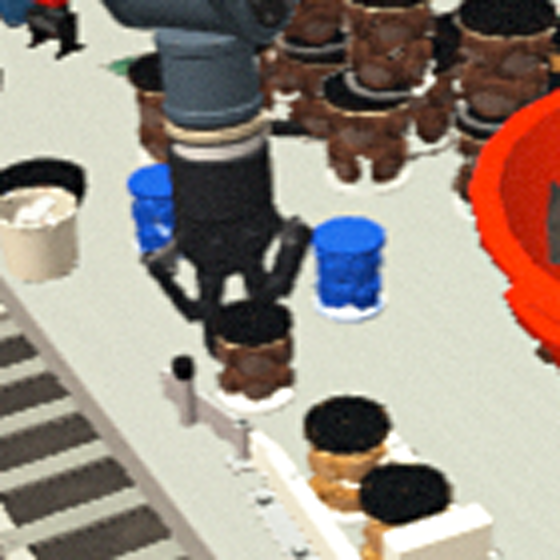

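View pics/top4_c200_170.png

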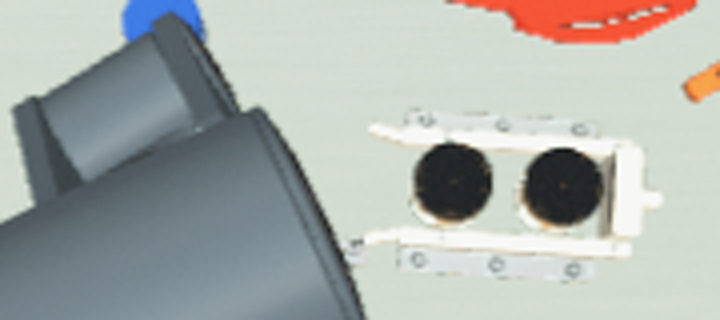

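Request:
{"name": "play_rows", "arguments": {"increments": [[[-0.006,0.001,0.0006],[0,0,0],0.28],[[-0.012,0.002,0.0012],[0,0,0],0.28],[[-0.018,0.003,0.0018],[0,0,0],0.28],[[-0.024,0.004,0.0024],[0,0,0],0.28],[[-0.03,0.005,0.003],[0,0,0],0.28],[[-0.036,0.0058,0.0036],[0,0,0],0.28],[[-0.042,0.006,0.0042],[0,0,0],0.28],[[-0.047,0.006,0.0047],[0,0,0],0.28],[[-0.051,0.006,0.0051],[0,0,0],0.28],[[-0.053,0.006,0.0053],[0,0,0],0.28]]}}

```text
t: 5.95
tcp_pos: [0.4699, 0.2474, 0.0117]
tool_rot: [0.734, 0.677, -0.037, 0.034]
force: [1.0, 0.2, 0.5]
finger_gap: 0.282
```

Run:
```python
from h import *
where(); lids("5",cams=("side",)); crop("side","5",220,140,130,140,4)
```

```text
t 5.95 fence xy [-0.0003  0.0656] z 0.0117 yaw 1.57 tilt z [-0.008 -0.1   -0.995] F [1.  0.2 0.5] gap 0.282 q [ 0.33  0.77  1.77 -0.15  0.64  0.53]
side [253, 194, 29, 22, 312] fence mm [ 2.2 49.2] r 51.4
side [276, 219, 21, 14, 238] fence mm [ -0.6 -65.7] r 30.3
side [290, 236, 22, 15, 268] fence mm [   0.3 -147.1] r 31.3
```

View pics/side5_c220_140.png

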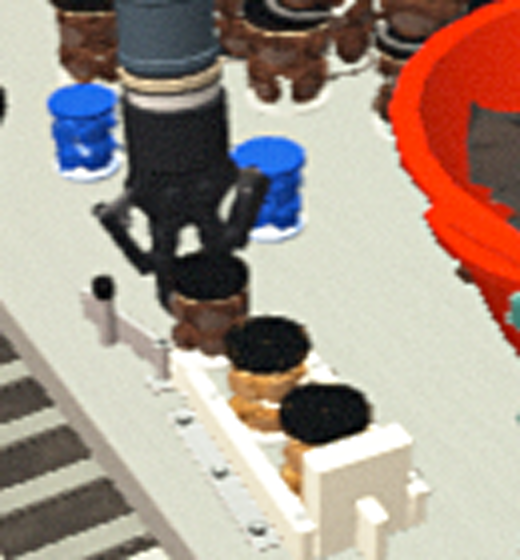

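The jar stands upright at the mouth, centred between the bars. I'll push it straight in, more slowly.

Request:
{"name": "play_rows", "arguments": {"increments": [[[-0.003,0,0.0003],[0,0,0],0.28],[[-0.007,0,0.0007],[0,0,0],0.28],[[-0.011,0,0.0011],[0,0,0],0.28],[[-0.015,0,0.0015],[0,0,0],0.28],[[-0.019,0,0.0019],[0,0,0],0.28],[[-0.023,0,0.0023],[0,0,0],0.28],[[-0.027,0,0.0027],[0,0,0],0.28],[[-0.031,0,0.0031],[0,0,0],0.28],[[-0.034,0,0.0034],[0,0,0],0.28],[[-0.036,0,0.0036],[0,0,0],0.28]]}}

```text
t: 7.0
tcp_pos: [0.4671, 0.2115, 0.0117]
tool_rot: [0.734, 0.677, -0.037, 0.034]
force: [-0.1, 1.0, 0.5]
finger_gap: 0.28
```

Run:
```python
from h import *
where(); lids("6",cams=("side",)); crop("side","6",220,140,130,140,4)
```

```text
t 7.0 fence xy [-0.0002  0.0296] z 0.0117 yaw 1.57 tilt z [-0.008 -0.1   -0.995] F [-0.1  1.   0.5] gap 0.28 q [ 0.26  0.76  1.82 -0.17  0.6   0.48]
side [257, 200, 41, 34, 579] fence mm [ 10.5 -23. ] r 76.2
side [290, 236, 22, 15, 268] fence mm [  -0.4 -145.3] r 30.5
```

View pics/side6_c220_140.png

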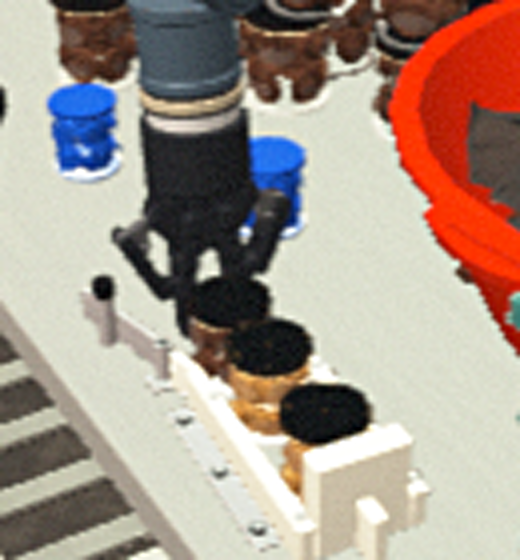

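Request:
{"name": "play_rows", "arguments": {"increments": [[[-0.002,0,0.0002],[0,0,0],0.28],[[-0.005,0,0.0005],[0,0,0],0.28],[[-0.008,0,0.0008],[0,0,0],0.28],[[-0.011,0,0.0011],[0,0,0],0.28],[[-0.013,0,0.0013],[0,0,0],0.28],[[-0.015,0,0.0015],[0,0,0],0.28],[[-0.017,0,0.0017],[0,0,0],0.28],[[-0.018,0,0.0018],[0,0,0],0.28],[[-0.019,0,0.0019],[0,0,0],0.28],[[-0.02,0,0.002],[0,0,0],0.28]]}}

```text
t: 8.05
tcp_pos: [0.4656, 0.1918, 0.0118]
tool_rot: [0.734, 0.677, -0.037, 0.034]
force: [0.2, 1.2, -0.1]
finger_gap: 0.275
```

Run:
```python
from h import *
where(); snap("side","7"); crop("side","7",230,160,110,130,5);snap("top","7"); crop("top","7",240,170,140,80,5)
```

```text
t 8.05 fence xy [-0.0002  0.0098] z 0.0118 yaw 1.57 tilt z [-0.007 -0.1   -0.995] F [ 0.2  1.2 -0.1] gap 0.275 q [ 0.23  0.76  1.85 -0.18  0.57  0.46]
```

View pics/side7_c230_160.png

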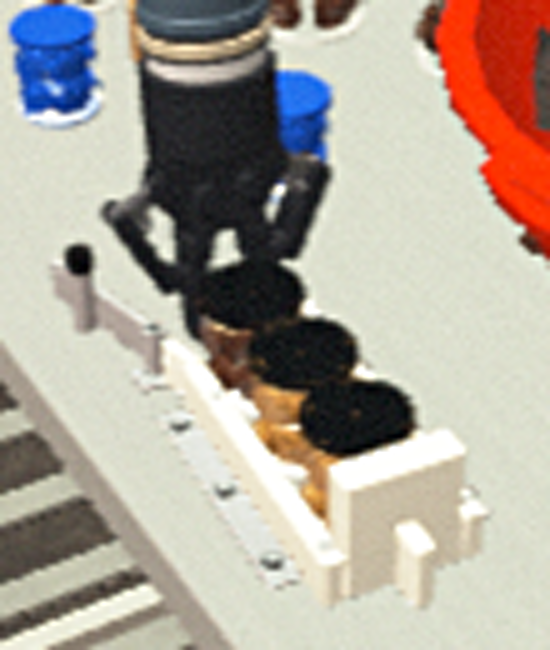

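View pics/top7_c240_170.png

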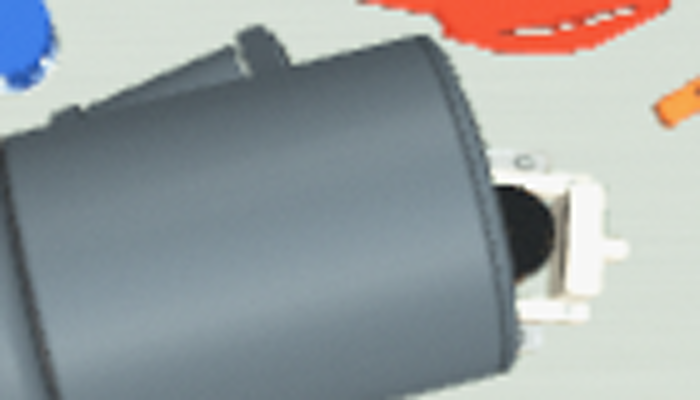

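Request:
{"name": "play_rows", "arguments": {"increments": [[[-0.001,0,0.0001],[0,0,0],0.28],[[-0.002,0,0.0002],[0,0,0],0.28],[[-0.003,0,0.0003],[0,0,0],0.28],[[-0.004,0,0.0004],[0,0,0],0.28],[[-0.004,0,0.0004],[0,0,0],0.28]]}}

```text
t: 8.65
tcp_pos: [0.4652, 0.1876, 0.0117]
tool_rot: [0.734, 0.677, -0.037, 0.034]
force: [-0.2, 0.6, -0.4]
finger_gap: 0.279
```

Run:
```python
from h import *
where()
```

```text
t 8.65 fence xy [-0.0003  0.0056] z 0.0117 yaw 1.57 tilt z [-0.008 -0.1   -0.995] F [-0.2  0.6 -0.4] gap 0.279 q [ 0.22  0.76  1.85 -0.18  0.57  0.45]
```

Request:
{"name": "play_rows", "arguments": {"increments": [[[-0.0005,0,0],[0,0,0],0.28],[[-0.001,0,0.0001],[0,0,0],0.28],[[-0.0015,0,0.0001],[0,0,0],0.28],[[-0.002,0,0.0002],[0,0,0],0.28],[[-0.002,0,0.0002],[0,0,0],0.28]]}}

```text
t: 9.15
tcp_pos: [0.465, 0.1857, 0.0117]
tool_rot: [0.734, 0.677, -0.037, 0.034]
force: [-0.1, 1.1, 0.6]
finger_gap: 0.28
```

Run:
```python
from h import *
where(); snap("top","8"); crop("top","8",340,190,40,50,10)
```

```text
t 9.15 fence xy [-0.0003  0.0037] z 0.0117 yaw 1.571 tilt z [-0.008 -0.1   -0.995] F [-0.1  1.1  0.6] gap 0.28 q [ 0.21  0.75  1.86 -0.18  0.57  0.45]
```

View pics/top8_c340_190.png

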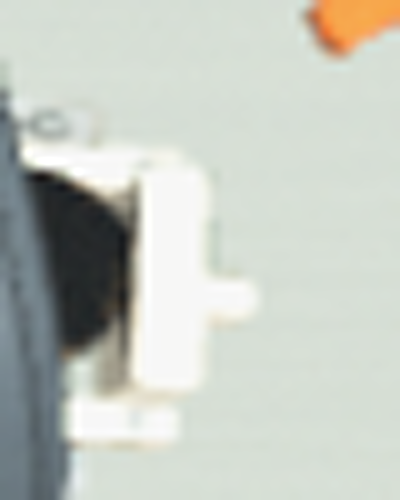

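Request:
{"name": "play_rows", "arguments": {"increments": [[[-0.0005,0,0],[0,0,0],0.28],[[-0.001,0,0.0001],[0,0,0],0.28],[[-0.001,0,0.0001],[0,0,0],0.28]]}}

```text
t: 9.5
tcp_pos: [0.4652, 0.1852, 0.0118]
tool_rot: [0.734, 0.677, -0.036, 0.034]
force: [0.2, 2.7, 0.7]
finger_gap: 0.281
```

Request:
{"name": "play_rows", "arguments": {"increments": [[[-0.0005,0,0],[0,0,0],0.28],[[-0.001,0,0.0001],[0,0,0],0.28],[[-0.001,0,0.0001],[0,0,0],0.28]]}}

```text
t: 9.8
tcp_pos: [0.4654, 0.1847, 0.0119]
tool_rot: [0.734, 0.677, -0.035, 0.034]
force: [-0.1, 7.5, 1.6]
finger_gap: 0.281
```

The force rose to 7.5 N while motion stalled, so the row is closed against the stop. I'll back off and lift clear.

Request:
{"name": "play_rows", "arguments": {"increments": [[[0.003,0,-0.0003],[0,0,0],0.28],[[0.008,0,-0.0008],[0,0,0],0.28],[[0.018,0,-0.002],[0,0,0],0.28],[[0.035,0,-0.0035],[0,0,0],0.28],[[0.055,0,-0.0055],[0,0,0],0.28],[[0.068,0,-0.035],[0,0,0],0.28],[[0.075,0,-0.08],[0,0,0],0.28],[[0.08,0,-0.12],[0,0,0],0.28],[[0.08,0,-0.13],[0,0,0],0.28],[[0.08,0,-0.13],[0,0,0],0.28]]}}

```text
t: 10.8
tcp_pos: [0.4731, 0.277, 0.1349]
tool_rot: [0.734, 0.678, -0.035, 0.035]
force: [0.2, -0.0, -0.1]
finger_gap: 0.281
```

Run:
```python
from h import *
where(); lids("9"); crop("side","9",220,140,130,140,4); crop("top","9",240,170,140,80,5)
```

```text
t 10.8 fence xy [0.0005 0.0954] z 0.1349 yaw 1.571 tilt z [-0.004 -0.099 -0.995] F [ 0.2 -0.  -0.1] gap 0.281 q [ 0.38  0.58  1.68 -0.11  0.93  0.52]
top [293, 206, 60, 20, 823] fence mm [ -5.8 -92.4] r 88.1
side [271, 214, 43, 38, 722] fence mm [  3.3 -89.4] r 85.7
```

View pics/side9_c220_140.png

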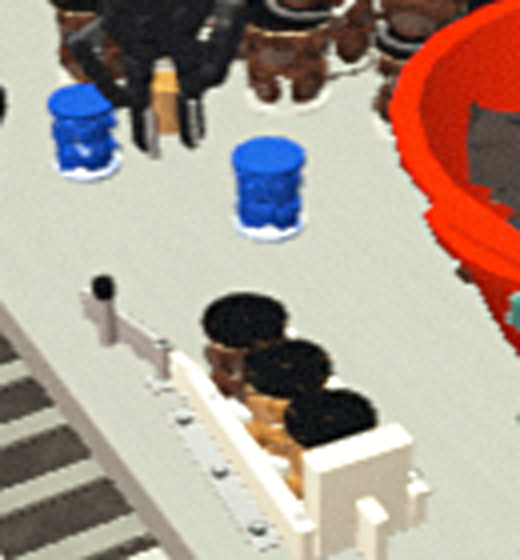

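View pics/top9_c240_170.png

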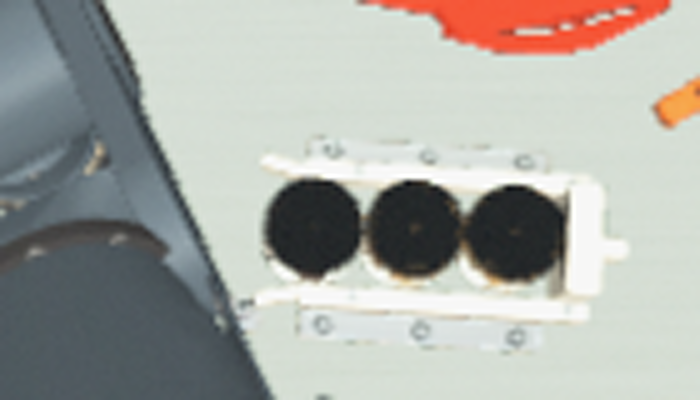

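All three jars stand upright in one row, with lids touching each other and the stop (top crop at (315,227), (415,228), (512,230)). The gate is still open, so next I'll go round to the outside of its post.

```bash
cat >> h.py <<'E'
H=np.array([-.0485,.006])
def gpose(a,off):  # TCP fence xy and yaw for gate angle a, TCP 'off' outside post centre
    c,s=np.cos(a),np.sin(a); r=np.array([c,s]); n=np.array([-s,c])
    p=H+.058*r+(.006+off)*n; return p,a+np.pi/2
E
python3 - <<'E'
from h import *
p,yaw=gpose(1.85,.038); print(p,yaw,gpose(1.85,0)[0])
print(delta(*p,.135,yaw,.1))
E
```

```text
[-0.10678034  0.04962799] 3.4207963267948966 [-0.07025189  0.06010042]
([-0.0442, -0.1055, 0.0018], [-0.187, -0.001, -1.841])
```

Request:
{"name": "play_rows", "arguments": {"increments": [[[-0.004,-0.01,0],[-0.015,0,-0.14],0.09],[[-0.008,-0.02,0],[-0.03,0,-0.28],0.09],[[-0.012,-0.03,0],[-0.045,0,-0.42],0.09],[[-0.016,-0.04,0],[-0.06,0,-0.56],0.09],[[-0.02,-0.05,0],[-0.07,0,-0.7],0.09],[[-0.024,-0.06,0],[-0.085,0,-0.84],0.09],[[-0.028,-0.07,0],[-0.1,0,-0.98],0.09],[[-0.032,-0.08,0],[-0.115,0,-1.12],0.09],[[-0.037,-0.09,0.001],[-0.13,0,-1.26],0.09],[[-0.044,-0.105,0.002],[-0.142,0,-1.4],0.09]]}}

```text
t: 11.9
tcp_pos: [0.3628, 0.2398, 0.1338]
tool_rot: [0.119, 0.992, -0.007, 0.049]
force: [0.3, -0.8, -0.8]
finger_gap: 0.089
```

Run:
```python
from h import *
where()
p,yaw=gpose(1.85,.038)
print(delta(*p,.135,yaw,.1))
```

```text
t 11.9 fence xy [-0.1065  0.0494] z 0.1338 yaw 2.983 tilt z [ 0.095 -0.025 -0.995] F [ 0.3 -0.8 -0.8] gap 0.089 q [ 0.37  0.44  2.04 -0.1   0.59 -0.88]
([0.0002, 0.0002, -0.0013], [-0.045, -0.002, -0.436])
```

Request:
{"name": "play_rows", "arguments": {"increments": [[[0,0,0],[-0.015,0,-0.14],0.09],[[0,0,0],[-0.03,0,-0.28],0.09],[[0,0,0],[-0.04,-0.002,-0.4],0.09],[[0,0,0],[-0.045,-0.002,-0.436],0.09],[[0,0,0],[-0.045,-0.002,-0.436],0.09]]}}

```text
t: 12.4
tcp_pos: [0.3626, 0.2396, 0.1338]
tool_rot: [-0.096, 0.994, 0.005, 0.049]
force: [-0.6, -0.4, 0.6]
finger_gap: 0.09
```

Run:
```python
from h import *
where()
p,yaw=gpose(1.85,.038)
print(delta(*p,.025,yaw,.1))
for n in("top","side"):
  snap(n,"10")
crop("side","10",190,140,130,140,4); crop("top","10",220,170,160,100,4)
```

```text
t 12.4 fence xy [-0.1067  0.0493] z 0.1338 yaw -2.868 tilt z [ 0.097  0.019 -0.995] F [-0.6 -0.4  0.6] gap 0.09 q [ 0.34  0.43  2.06 -0.03  0.56 -1.41]
([0.0108, 0.0004, 0.1083], [-0.0, -0.001, -0.006])
```

View pics/side10_c190_140.png

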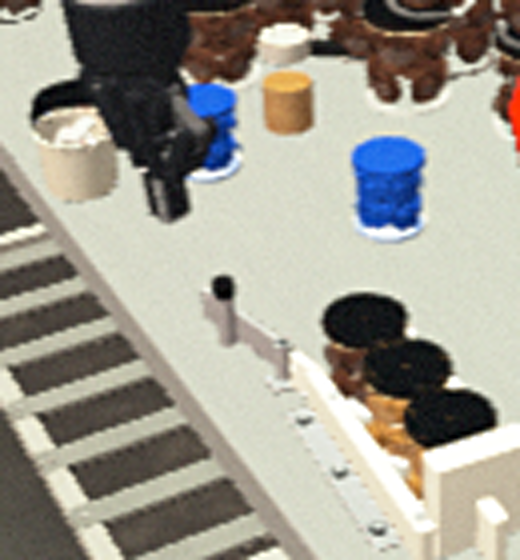

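View pics/top10_c220_170.png

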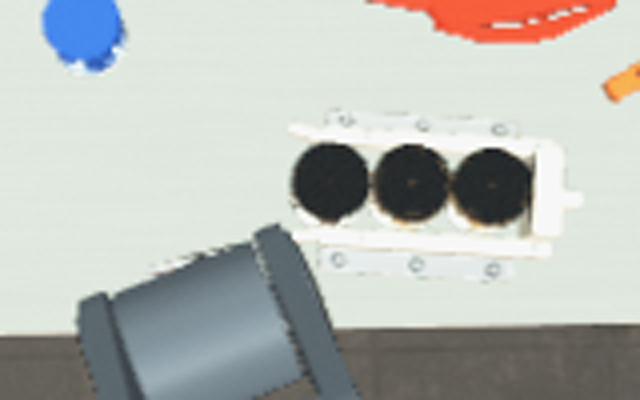

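Request:
{"name": "play_rows", "arguments": {"increments": [[[0.003,0,0.03],[0,0,0],0.09],[[0.006,0,0.06],[0,0,0],0.09],[[0.009,0,0.085],[0,0,0],0.09],[[0.01,0,0.1],[0,0,0],0.09],[[0.0108,0,0.108],[0,0,0],0.09],[[0.0108,0,0.108],[0,0,0],0.09]]}}

```text
t: 13.1
tcp_pos: [0.3638, 0.2406, 0.0258]
tool_rot: [-0.097, 0.994, 0.005, 0.05]
force: [0.5, 0.9, 0.1]
finger_gap: 0.09
```

Run:
```python
from h import *
where()
snap("side","11");crop("side","11",190,140,130,140,4)
for a,o in ((1.85,.018),(1.8,.0167),(1.7,.0167),(1.6,.0167),(1.5,.0167),(1.4,.0167)):
  p,yaw=gpose(a,o); print(a,delta(*p,.025,yaw,.1))
```

```text
t 13.1 fence xy [-0.1056  0.0503] z 0.0258 yaw -2.868 tilt z [ 0.099  0.02  -0.995] F [0.5 0.9 0.1] gap 0.09 q [ 0.34  0.69  2.12 -0.06  0.23 -1.37]
1.85 ([-0.018, -0.0003, 0.0034], [0.0, 0.003, -0.005])
1.8 ([-0.0222, 0.0008, 0.0038], [0.005, 0.002, 0.045])
1.7 ([-0.0281, 0.0025, 0.0045], [0.015, 0.002, 0.144])
1.6 ([-0.0342, 0.0036, 0.0051], [0.026, 0.002, 0.244])
1.5 ([-0.0404, 0.0041, 0.0057], [0.036, 0.002, 0.343])
1.4 ([-0.0466, 0.0039, 0.0064], [0.046, 0.002, 0.443])
```

View pics/side11_c190_140.png

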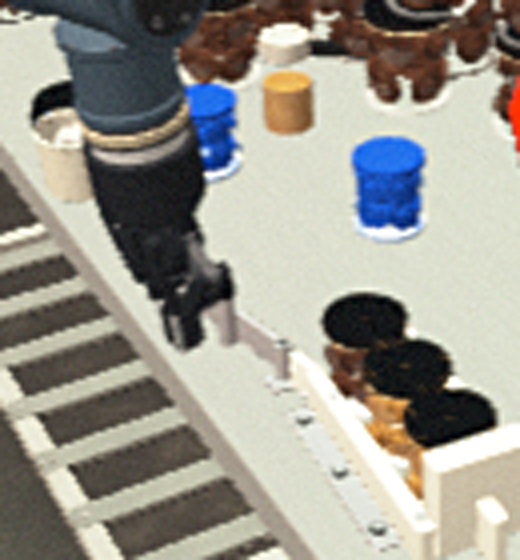

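Request:
{"name": "play_rows", "arguments": {"increments": [[[-0.009,0,0.001],[0,0,0],0.09],[[-0.014,0,0.002],[0,0,0],0.09],[[-0.018,0,0.003],[0,0,0],0.09],[[-0.022,0.001,0.003],[0.005,0,0.045],0.09],[[-0.025,0.0017,0.0035],[0.01,0,0.095],0.09],[[-0.028,0.0025,0.004],[0.015,0,0.144],0.09],[[-0.031,0.003,0.0045],[0.02,0,0.194],0.09],[[-0.034,0.0036,0.005],[0.026,0,0.244],0.09],[[-0.0404,0.0041,0.0055],[0.036,0,0.343],0.09],[[-0.0466,0.0039,0.006],[0.046,0,0.443],0.09]]}}

```text
t: 14.15
tcp_pos: [0.4098, 0.2541, 0.0262]
tool_rot: [0.127, 0.991, -0.006, 0.051]
force: [-1.1, 1.6, -1.3]
finger_gap: 0.09
```

Run:
```python
from h import *
where()
snap("side","12");crop("side","12",190,140,130,140,4);snap("top","12");crop("top","12",220,170,160,100,4)
for a in np.arange(1.3,.45,-.1):
  p,yaw=gpose(a,.0167); print(round(a,1),delta(*p,.025,yaw,.1))
```

```text
t 14.15 fence xy [-0.0608  0.0674] z 0.0262 yaw 2.966 tilt z [ 0.1   -0.025 -0.995] F [-1.1  1.6 -1.3] gap 0.09 q [ 0.36  0.7   1.99 -0.16  0.37 -0.81]
1.3 ([-0.0042, 0.0008, 0.0018], [0.013, 0.005, 0.1])
1.2 ([-0.0103, 0.0022, 0.0024], [0.023, 0.005, 0.199])
1.1 ([-0.0164, 0.0029, 0.0031], [0.033, 0.005, 0.299])
1.0 ([-0.0226, 0.0031, 0.0038], [0.044, 0.005, 0.398])
0.9 ([-0.0288, 0.0026, 0.0044], [0.054, 0.005, 0.498])
0.8 ([-0.0349, 0.0015, 0.0051], [0.064, 0.005, 0.597])
0.7 ([-0.0408, -0.0002, 0.0057], [0.074, 0.004, 0.697])
0.6 ([-0.0466, -0.0025, 0.0063], [0.085, 0.004, 0.796])
0.5 ([-0.0521, -0.0054, 0.0069], [0.095, 0.004, 0.895])
```

View pics/side12_c190_140.png

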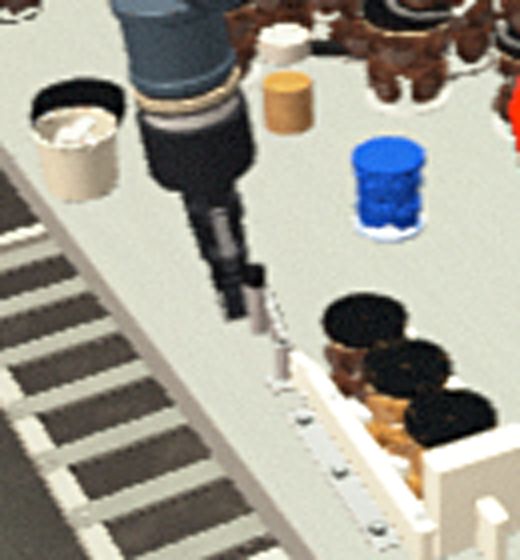

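View pics/top12_c220_170.png

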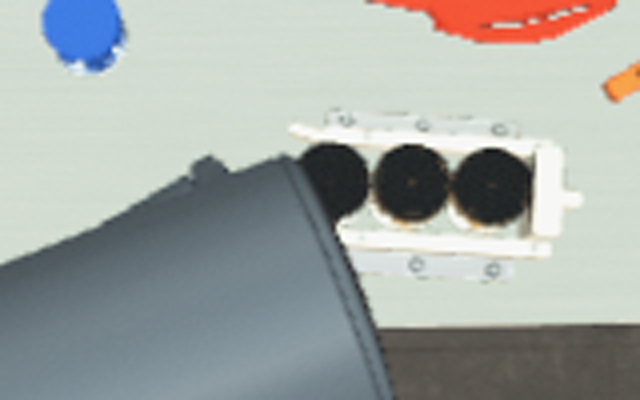

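The gate is following and the post sits against the fingers (side crop (255,290)). I'll continue along the arc.

Request:
{"name": "play_rows", "arguments": {"increments": [[[-0.004,0.001,0.002],[0.013,0.005,0.1],0.09],[[-0.01,0.002,0.0024],[0.023,0.005,0.199],0.09],[[-0.016,0.003,0.003],[0.033,0.005,0.299],0.09],[[-0.0225,0.003,0.0037],[0.044,0.005,0.398],0.09],[[-0.029,0.0026,0.0044],[0.054,0.005,0.498],0.09],[[-0.035,0.0015,0.005],[0.064,0.005,0.597],0.09],[[-0.041,0,0.0056],[0.074,0.004,0.697],0.09],[[-0.0465,-0.0025,0.0062],[0.085,0.004,0.796],0.09],[[-0.0495,-0.004,0.0065],[0.09,0.004,0.846],0.09],[[-0.052,-0.0054,0.0068],[0.095,0.004,0.895],0.09]]}}

```text
t: 15.25
tcp_pos: [0.4597, 0.2356, 0.0246]
tool_rot: [0.543, 0.838, -0.028, 0.041]
force: [0.6, 1.5, -1.1]
finger_gap: 0.085
```

Run:
```python
from h import *
where()
snap("side","13");crop("side","13",190,140,130,140,4)
for a in (.4,.3,.2,.15,.1,.05,0,):
  p,yaw=gpose(a,.0167); print(round(a,2),delta(*p,.025,yaw,.1))
```

```text
t 15.25 fence xy [-0.0096  0.053 ] z 0.0246 yaw 2.071 tilt z [ 0.039 -0.091 -0.995] F [ 0.6  1.5 -1.1] gap 0.085 q [ 0.31  0.73  1.84 -0.19  0.57  0.05]
0.4 ([-0.0054, 0.003, 0.0002], [0.008, -0.0, 0.098])
0.3 ([-0.0115, 0.0044, 0.0008], [0.018, -0.0, 0.197])
0.2 ([-0.0176, 0.0051, 0.0014], [0.028, -0.0, 0.297])
0.15 ([-0.0207, 0.0053, 0.0017], [0.033, -0.0, 0.347])
0.1 ([-0.0238, 0.0053, 0.002], [0.038, 0.0, 0.396])
0.05 ([-0.0269, 0.0051, 0.0023], [0.043, 0.0, 0.446])
0 ([-0.03, 0.0048, 0.0026], [0.048, 0.0, 0.496])
```

View pics/side13_c190_140.png

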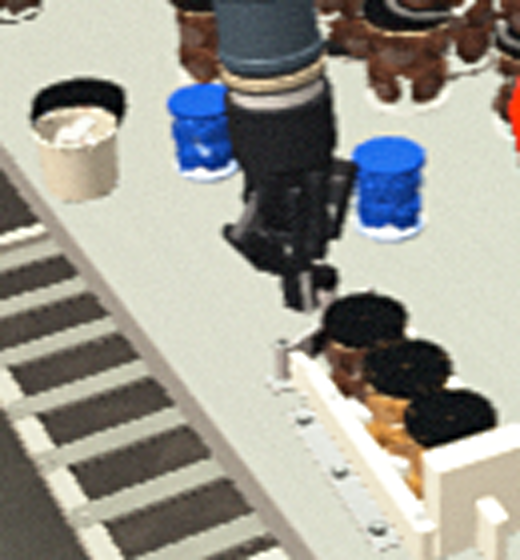

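Request:
{"name": "play_rows", "arguments": {"increments": [[[-0.005,0.0015,0.0002],[0.008,0,0.098],0.09],[[-0.011,0.003,0.0008],[0.018,0,0.197],0.09],[[-0.017,0.004,0.0014],[0.028,0,0.297],0.09],[[-0.02,0.0045,0.0017],[0.033,0,0.347],0.09],[[-0.0225,0.0045,0.002],[0.038,0,0.396],0.09],[[-0.0245,0.0045,0.0022],[0.042,0,0.43],0.09],[[-0.026,0.0045,0.0023],[0.045,0,0.46],0.09],[[-0.027,0.0045,0.0025],[0.048,0,0.496],0.09],[[-0.027,0.0045,0.0025],[0.048,0,0.496],0.09]]}}

```text
t: 16.2
tcp_pos: [0.4744, 0.2125, 0.0247]
tool_rot: [0.733, 0.678, -0.037, 0.034]
force: [-0.1, 0.7, 0.3]
finger_gap: 0.088
```

Run:
```python
from h import *
where()
p,d=snap("side","14");crop("side","14",220,190,80,80,7)
W=cloud("side",d)
p,yaw=gpose(0,.0167); print(p,delta(*p,.025,yaw,.1))
```

```text
t 16.2 fence xy [0.007  0.0312] z 0.0247 yaw 1.573 tilt z [-0.009 -0.1   -0.995] F [-0.1  0.7  0.3] gap 0.088 q [ 0.26  0.74  1.8  -0.16  0.64  0.47]
[0.0095 0.0287] ([-0.0025, 0.0026, -0.0001], [-0.001, 0.001, 0.003])
```

View pics/side14_c220_190.png

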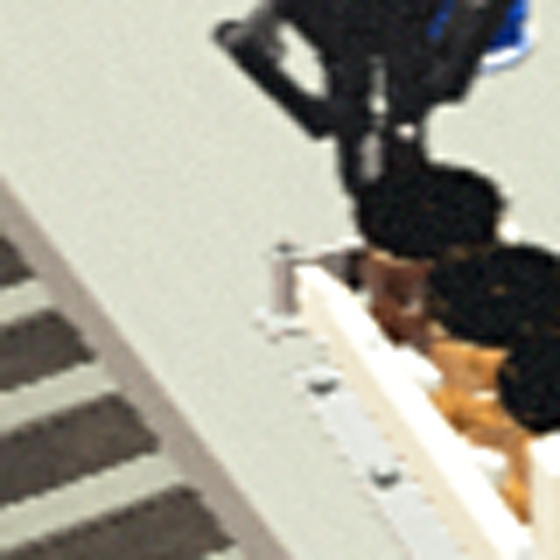

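Nearly shut. I'll creep in along -y until the force rises.

Request:
{"name": "play_rows", "arguments": {"increments": [[[-0.001,0.0005,0.0001],[0,0,0],0.09],[[-0.002,0.001,0.0002],[0,0,0],0.09],[[-0.002,0.001,0.0002],[0,0,0],0.09]]}}

```text
t: 16.55
tcp_pos: [0.4747, 0.2118, 0.0247]
tool_rot: [0.734, 0.678, -0.037, 0.033]
force: [-2.9, 7.7, 2.1]
finger_gap: 0.089
```

Request:
{"name": "play_rows", "arguments": {"increments": [[[-0.0005,0,0],[0,0,0],0.09],[[-0.001,0,0.0001],[0,0,0],0.09],[[-0.001,0,0.0001],[0,0,0],0.09]]}}

```text
t: 16.85
tcp_pos: [0.4747, 0.2117, 0.0247]
tool_rot: [0.734, 0.678, -0.036, 0.033]
force: [-2.4, 9.7, 1.1]
finger_gap: 0.09
```

Request:
{"name": "play_rows", "arguments": {"increments": [[[-0.0005,0,0],[0,0,0],0.09],[[-0.001,0,0.0001],[0,0,0],0.09],[[-0.001,0,0.0001],[0,0,0],0.09]]}}

```text
t: 17.15
tcp_pos: [0.4747, 0.2115, 0.0247]
tool_rot: [0.734, 0.677, -0.035, 0.033]
force: [-3.8, 13.0, 0.8]
finger_gap: 0.092
```

Request:
{"name": "play_rows", "arguments": {"increments": [[[0.004,0,-0.0004],[0,0,0],0.09],[[0.01,0,-0.001],[0,0,0],0.09],[[0.025,0,-0.0025],[0,0,0],0.09],[[0.045,0,-0.0045],[0,0,0],0.09],[[0.06,0,-0.03],[0,0,0],0.09],[[0.09,0,-0.07],[0,0,0],0.09],[[0.12,0,-0.11],[0,0,0],0.09],[[0.15,0,-0.13],[0,0,0],0.09],[[0.17,0,-0.14],[0,0,0],0.09],[[0.17,0,-0.14],[0,0,0],0.09]]}}

```text
t: 18.15
tcp_pos: [0.4906, 0.3952, 0.1487]
tool_rot: [0.732, 0.679, -0.034, 0.034]
force: [0.2, -0.6, -0.7]
finger_gap: 0.092
```

Run:
```python
from h import *
where()
lids("15"); crop("side","15",230,190,90,90,7);crop("top","15",270,185,110,60,7)
for n in("top","side"):
  d=np.load(f"pics/{n}15.npy");W=cloud(n,d); off=np.array([.002,.0005])*(1 if n=="top" else -1)
  F=(W[...,:2]+off-M)@np.stack([EX,EY],1)*1000; z=W[...,2]
  m=(d>0)&(z>.024)&(z<.04)&(abs(F[...,0])<60)&(F[...,1]>-1)&(F[...,1]<80)
  Q=F[m]
  for x in range(-50,60,10):
    q=Q[abs(Q[:,0]-x)<5]
    if len(q): print(n,x,np.round([q[:,1].min(),np.median(q[:,1]),q[:,1].max()],1),len(q))
  m=(d>0)&(z>.05)&(z<.066)&(abs(F[...,0])<60)&(F[...,1]>3)&(F[...,1]<60)
  if m.any(): print(n,"post head",np.round(np.median(F[m],0),1),m.sum())
```

```text
t 18.15 fence xy [0.0085 0.2146] z 0.1487 yaw 1.576 tilt z [-0.003 -0.097 -0.995] F [ 0.2 -0.6 -0.7] gap 0.092 q [ 0.54  0.66  1.44 -0.09  1.1   0.66]
top [293, 206, 60, 20, 829] fence mm [  4.1 -92.1] r 88.4
side [271, 210, 43, 42, 736] fence mm [ -0.5 -77.1] r 97.7
top -50 [ 4.6  9.2 14. ] 12
top -40 [-0.8  5.4 11.2] 8
top -30 [2.6 4.3 6. ] 6
top -20 [3.2 4.9 6.6] 6
top -10 [1.  4.3 7.3] 9
top 0 [ 1.1  4.8 17. ] 13
top 10 [ 1.9  5.2 20.3] 7
top 20 [2.5 4.2 5.9] 6
top 30 [3.  6.1 6.6] 7
top 40 [0.8 3.9 7.2] 9
top 50 [4.4 5.9 7.4] 2
top post head [ 8.1 14.5] 23
side -50 [-0.2  3.8 11.2] 17
side -40 [0.1 1.9 4.5] 7
side -30 [-0.3  3.3  6.3] 9
side -20 [0.8 2.4 5.9] 6
side 50 [3.8 3.8 3.8] 1
side post head [ 8.7 10.7] 17
```

View pics/side15_c230_190.png

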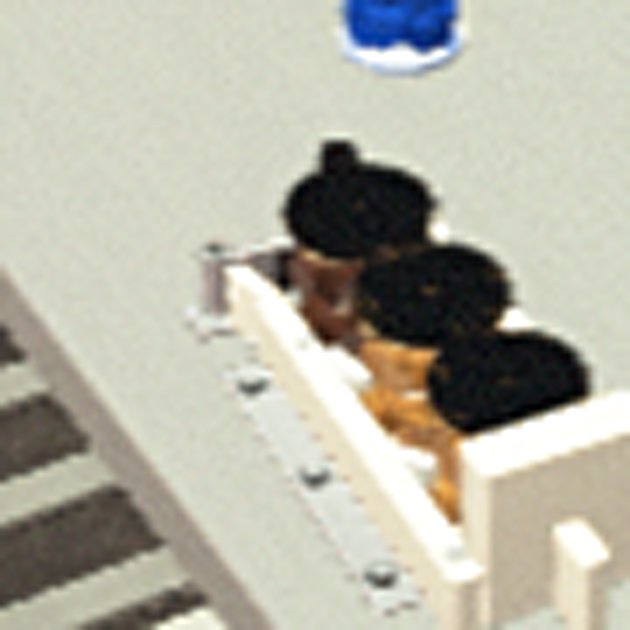

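View pics/top15_c270_185.png

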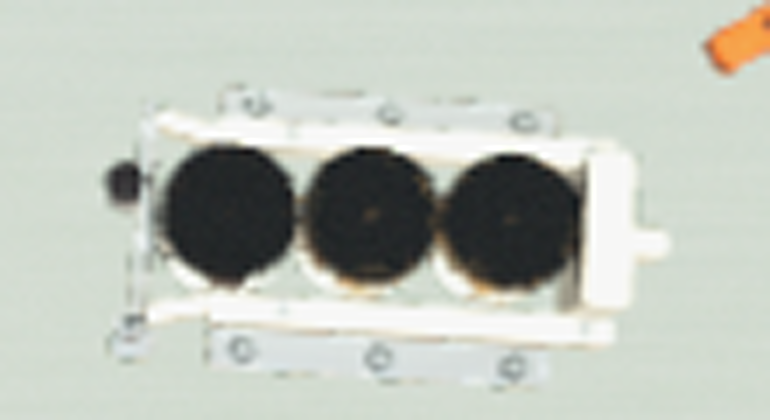

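The gate lies parallel across the mouth at about 4–5 mm over its whole length. The post is at about (8,12.5) mm against the expected (9.5,12), and the jars are in one closed row. Last, I'll check that the bystanders haven't moved.

Run:
```python
from h import *
p,d=snap("side","16"); W=cloud("side",d)
for th in("sachet_tub","shaker","tape_roll","last_jar"):
  for r in manip.regions_of("side",th)[:4]:
    P=W[r["region"]&(d>0)]; zt=np.percentile(P[:,2],95); Q=P[P[:,2]>zt-.008]
    print(th,round(r["p"],2),np.round((Q.min(0)+Q.max(0))/2,3))
d0=np.load("pics/side0.npy"); a=cv2.imread("pics/side0.png").astype(int);b=cv2.imread("pics/side16.png").astype(int)
cv2.imwrite("pics/diff16.png",np.clip(abs(a-b),0,255).astype(np.uint8))
```

```text
sachet_tub 0.89 [0.393 0.532 0.057]
shaker 0.72 [0.594 0.528 0.09 ]
tape_roll 0.47 [ 0.449 -0.011  0.07 ]
last_jar 0.77 [0.461 0.139 0.063]
last_jar 0.76 [0.586 0.334 0.063]
last_jar 0.56 [0.498 0.501 0.063]
```

View pics/side16.png

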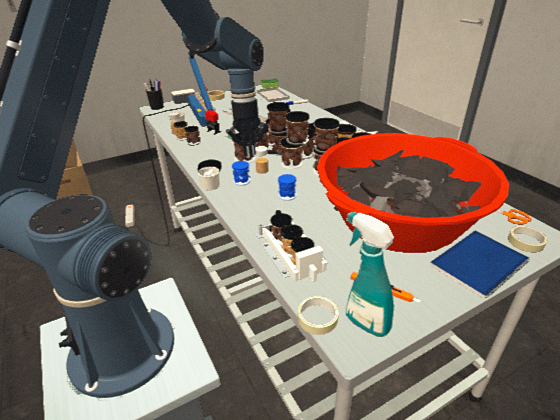

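The tub at (208,175), the shaker at (262,164), the tape at (318,315) and both blue jars are where they started. The row in the fence at (290,245) is closed and gated, and the arm is clear.

```bash
python3 -c "
from station import manip
print(manip.sign_off(), manip.sense()['t'])"
```

```text
the job is handed in; nothing more can be done
the job is handed in; nothing more can be done
```

I pushed the lone jar across the table and in through the mouth without gripping or lifting it. It closed the row against the end stop, where the force rose to about 7.5 N. I then swung the gate shut by its post, pressing up to about 13 N at the end. The job took about 18 s of the 72 s allowed and is handed in.

- **Jars:** the last pictures show all three upright, with their lids touching each other and the end stop.
- **Gate:** it lies parallel across the mouth. The post was measured about 1–2 mm from its shut position, and the top and side cameras disagreed with each other by up to about 4 mm there.
- **Bystanders:** the tub and the shaker measured within about 3 mm of where they started. Both blue look-alikes also measured unmoved.
- **Failed check:** in the final picture the network mistook the end stop for the tape roll. I confirmed the tape roll by eye only; it looked unmoved, and the arm never went near it.

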